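Find the solid press plunger by its weight and offer it to the mould

TASK

Slide the lid of the wooden plunger case fully open, then lift the two steel plungers out of their holes in turn to feel which is the heavier: one is solid, the other is bored out inside, and they look the same. Leave the lighter one put back down in one of the holes, and offer the heavier one to the small press mould: hold it upright with its nose centred in the mould's mouth, one to two centimetres below the rim and touching nothing, so that the gap for the glass can be checked. Finish while still holding it there, with the lid left open, and do not shift the mould or disturb the callipers, the jacks and the tumbler.

Things in the scene. Friction and masses are not known exactly. Their poses are not given: they have to be found in the camera images.
- plunger_case: Brown wooden case, fixed; 204 (own x) x 164 (own y) x 122 mm; origin: centre of underside, z up, the lid opens towards +y. Walls 10 mm. Inside, a pale rack board (top 54 mm up) has two 42 mm holes at x = -50 and +50 mm, y = 0, a plunger in each, hidden by the shut lid. From a hole's centre to the walls: 72 mm either way along y, 42 mm along x, so grip with fingers closing along the case's y.
- case_lid (a joint): Travel (m) of the case's sliding lid along the case's +y: 0 shut, 0.14 fully open at its stop, both holes clear; starts shut or up to 30 mm ajar. An 8 mm board in grooves, friction about 2 N, stays where left; when open it sticks out beyond the case, its top 116 mm above the marver.
- lid_grip (a point): Centre of the top of the lid's grip, a dark wooden batten 70 mm long (case's x), 16 mm wide (case's y), 25 mm tall above the lid; 141 mm above the marver; 52 mm from the case's centre along its +y when shut; moves with the lid.
- hole_near (a point): Centre of one rack hole at the level of the rack board's top (54 mm above the marver), at x = -50 mm of the case: the hole nearer the robot.
- hole_far (a point): The same for the other hole, at x = +50 mm of the case.
- plunger_1: One of two steel press plungers alike in shape; only the weight differs (the solid one is over 250 g heavier; both 0.2 to 0.75 kg). Origin: lower end of the nose, z up its axis. Nose 32 mm across, rounded end, to 42 mm; flange 56 mm across, 42 to 52 mm; stem 26 mm across, 52 to 94 mm: grip here from above. It hangs in its hole by the flange, origin 12 mm, stem top 106 mm above the marver.
- plunger_2: The other plunger, described like plunger_1.
- press_mould: Small dark cast-iron press mould standing loose on the marver, 66 mm tall, foot 100 mm across, rim 90 mm across, with two lifting lugs reaching 74 mm from the centre along its own y; heavy (about 2.2 kg). Origin at the centre of its underside. Open round cavity 52 mm deep, 54 mm across at the mouth, 44 mm from 16 mm down.
- mould_mouth (a point): Centre of the press mould's mouth at the level of its rim, 66 mm above its underside.
- callipers: Steel callipers 173 x 100 x 9 mm lying on the marver near its front edge, a bystander; origin at the centre of the underside.
- jacks: Steel jacks (tongs) 240 x 61 x 8 mm lying on the marver left of the case, a bystander; origin at the centre of the underside.
- tumbler: Greenish glass tumbler 64 mm across, 90 mm tall, standing beyond the mould, a bystander; origin at the centre of its underside.

How it is judged:
By the outcome, as a careful person would: the job done as asked, in the order asked, and still so for the second after the job is handed in, while the arm keeps its last pose, push and grip.
It also fails if it takes over 72 s, if anything falls off the work surface, if the arm or the gripper's body presses on something with over 40 N, if the wrist force passes 120 N, or if a joint passes its speed limit or range.

ROBOT

A 6-joint arm with a two-finger parallel gripper is mounted at the origin on a cart in front of the work surface, level with it; the furniture and walls round the work are solid. World frame = base frame: x ahead of the robot, y to its left, z up, the work surface at z = 0. Lengths are in mm, angles in rad, forces in N, time in s.
With the tool pointing down it reaches from about 275 to 725 mm from the base axis. Payload 15.9 kg.
Tool frame: the origin (TCP) lies midway between the tips of the shut fingers; the grasp point (between the pads) lies 19 mm behind it; x points along the fingers, z is the direction in which the jaws open and shut, and the axes are right-handed (so a half turn about x gives the same grasp; the last joint's range is limited). The gripper opens to 85 mm and grips with 20 to 120 N. Pads are 22 mm wide; open, the fingers measure 114 mm over their backs; the gripper's body (76 mm by 85 mm) begins 54 mm behind the grasp point. The pads swing forward as they close: fully open they stand 13 mm farther back than shut.
Start: joints at [1.348, 0.213, -0.034, 1.323, 0, 1.571], TCP at [110.476, 487.627, 231.306] pointing down, gripper open.
Joint ranges: [-2.98, 2.98], [-0.74, 1.72], [-1.14, 1.35], [-2.1, 2.04], [-1.57, 1.44], [-3.14, 3.14]. Speed limits (rad/s): [1.89, 1.89, 2.39, 2.57, 3.14, 3.14].

INTERFACE

Orientations are given as a 3x3 rotation matrix whose columns are the frame's x, y, z axes.
In Python, from plant import readout, eyes, manip gives the robot as it stands. The module is installed in compiled form; this text tells all that it offers.
- The arm moves only by the tool apply_moves, never from a script. Its argument "motion" is a list of rows, each a list of 7 numbers: the shift along the tool's x, y, z in m, then the turn, a rotation vector about the tool's x, y, z in degrees, then the gripper command: -1 is shut, 1 is fully open, values between are in proportion. A call has 1 to 5 rows; each row shifts and turns the commanded pose from where the row before left it, along the tool's axes as they then stand; what a row does not reach is not made up. A row lasts 1/8 s, in which the tool goes at most 62.5 mm and 10.7 degrees, less where a joint would pass 70% of its speed; a pose out of reach is approached as far as the arm can. A call with a gripper value outside its range is refused whole. The fingers move at their own pace and stop on an object; "grip_force" is the grip in N (left out, the last holds). Time passes only in rows, so rows that do not move let the fingers close. It gives the time, the measured TCP pose, the force and the opening at its end, in the units of the state.
- readout.read_state(): the state, without advancing time (a new reading comes with each control period).
- eyes.read_camera(name): name is "scene" or "top" or "wrist"; returns the picture (384x512x3 uint8, red, green, blue); there is no depth.
- eyes.camera_model(name): a dict with "fovy" (degrees; the focal length in pixels is half the picture's height over the tangent of half this angle, whatever the lens; pixels are square), "cx", "cy" (the principal point, pixels), "k1" (the pictures are not rectified: a ray, as slopes to the right and down, at radius r is drawn at 1 + k1 r^2 times it, then the intrinsics apply), "world_to_cam" (4x4, takes a point from world to camera coordinates). Camera axes: x right, y up, looking along -z (the intrinsics and any distortion apply to the point x, -y, -z); pixel columns grow to the right and rows downward; lengths in mm; the calibration is good to about 2 mm. A picture is of the moment at which its call begins: read the wrist's pose just before it. camera_model takes no time and is no camera call; for the wrist camera it gives the pose at the moment of the call.
- manip.close_job(): hands the job in, once; it reports no verdict.
The state is a dict: "clock": time; "joint_positions": joint angles; "dq": joint speeds; "joint_torque": joint torques, N m; "ee_pos": TCP position; "tool_rot": TCP orientation; "ft_force": force on the tool from outside, world axes, zero at the start; "wrist_torque": the same for the moment, N m; "finger_gap": opening from 0.0 (shut) to 1.0 (fully open).
Only numpy, scipy, OpenCV 4.12 (cv2) and the standard library are available. Lean on these libraries where they do the work, as an engineer would, in place of code of your own. Each camera call takes 0.05 s, during which the arm holds its last target. There are 200 camera calls.

## Working session

There is one attempt and no reset: what is moved stays moved. The work goes in short steps, Python scripts to look and compute and a tool call to move; the robot and the scene stay as the last step left them, time stands still between calls to the robot, and variables do not carry over. Pictures are saved under pics/ and viewed, about 8 in all and at most 12, crops included, and the job is handed in when it is done.

Besides the shell and the picture viewer there is one more tool, called after "Emit:" as name(argument=value, ...), one argument or row to a line, values as JSON. apply_moves: Moves the arm, as the interface text tells. Its arguments: {"type":"object","properties":{"motion":{"type":"array","items":{"type":"array","items":{"type":"number"}}},"grip_force":{"type":"number"}},"required":["motion"]}

```bash
mkdir -p pics; python3 - <<'E'
from plant import readout, eyes
import cv2, numpy as np
s=readout.read_state()
for k,v in s.items(): print(k,np.round(v,3).tolist())
for n in ("scene","top"):
    im=eyes.read_camera(n); cv2.imwrite(f"pics/{n}0.png",im[:,:,::-1])
    m=eyes.camera_model(n); print(n,{k:np.round(v,3).tolist() for k,v in m.items()})
E
```

```text
clock 0.0
joint_positions [1.348, 0.213, -0.035, 1.323, -0.0, 1.571]
dq [0.001, 0.001, 0.0, 0.002, -0.0, -0.0]
joint_torque [-0.001, -68.616, 48.711, 0.018, -0.0, -0.0]
ee_pos [110.396, 487.308, 230.794]
tool_rot [[-0.0, -0.975, 0.221], [-0.001, 0.221, 0.975], [-1.0, -0.0, -0.001]]
ft_force [0.419, 0.093, 0.326]
wrist_torque [0.006, 0.035, 0.021]
finger_gap 0.998
scene {'fovy': 54.92, 'cx': 250.792, 'cy': 191.837, 'k1': -0.023, 'world_to_cam': [[0.582, -0.813, 0.001, -315.062], [0.314, 0.226, 0.922, -265.132], [-0.75, -0.536, 0.387, -746.54], [0.0, 0.0, 0.0, 1.0]]}
top {'fovy': 45.242, 'cx': 255.471, 'cy': 204.999, 'k1': 0.026, 'world_to_cam': [[0.009, -1.0, -0.02, 0.573], [0.981, 0.005, 0.192, -508.412], [-0.192, -0.021, 0.981, -1394.406], [0.0, 0.0, 0.0, 1.0]]}
```

View pics/scene0.png

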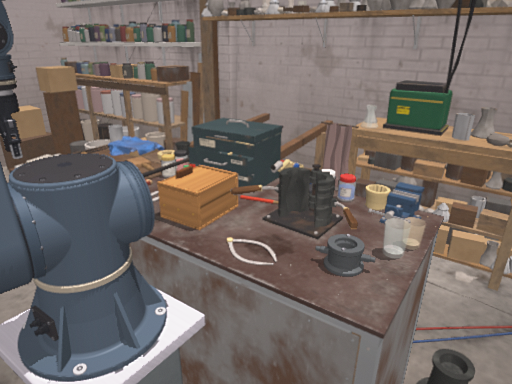

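View pics/top0.png

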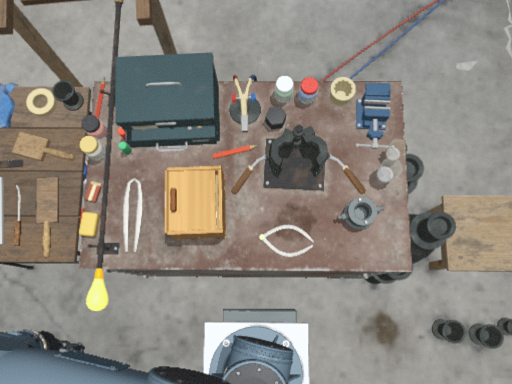

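The top view shows the case at (165–223, 167–237) with its grip batten at (173,199), so it opens towards image left (+y). The mould is at (360,213), the tumbler at (385,175) and the callipers at (288,240). The scene view agrees.

```bash
cat > h.py <<'E'
import numpy as np, cv2
from plant import readout, eyes
def cam(n):
    m=eyes.camera_model(n); f=192/np.tan(np.radians(m["fovy"])/2)
    K=np.array([[f,0,m["cx"]],[0,f,m["cy"]],[0,0,1.]])
    T=np.array(m["world_to_cam"]); T=np.diag([1,-1,-1,1.])@T
    return K,np.array([m["k1"],0,0,0.]),T
def ray(n,px,c=None):
    K,d,T=c or cam(n)
    u=cv2.undistortPoints(np.array(px,float).reshape(-1,1,2),K,d).reshape(-1,2)
    D=np.c_[u,np.ones(len(u))]@T[:3,:3]
    return -T[:3,:3].T@T[:3,3],D
def onz(n,px,z,c=None):
    o,D=ray(n,px,c); return o+D*((z-o[2])/D[:,2])[:,None]
def proj(n,P,c=None):
    K,d,T=c or cam(n)
    return cv2.projectPoints(np.array(P,float).reshape(-1,1,3),cv2.Rodrigues(T[:3,:3])[0],T[:3,3],K,d)[0].reshape(-1,2)
E
python3 - <<'E'
from h import *
im=cv2.imread("pics/top0.png"); hsv=cv2.cvtColor(im,cv2.COLOR_BGR2HSV)
m=cv2.inRange(hsv,(8,90,110),(25,255,255)); m[:, :150]=0; m[:,240:]=0; m[:150]=0; m[250:]=0
m=cv2.morphologyEx(m,cv2.MORPH_CLOSE,np.ones((5,5)))
c=max(cv2.findContours(m,0,2)[0],key=cv2.contourArea)
r=cv2.minAreaRect(c); b=cv2.boxPoints(r); print(r); print(onz("top",b,122).round(1))
# mould mouth by dark ellipse: crop
for n,(x,y,w,h),k in(("case",(150,150,90,100),6),("mould",(325,150,90,90),6)):
    cv2.imwrite(f"pics/{n}.png",cv2.resize(im[y:y+h,x:x+w],None,fx=k,fy=k,interpolation=cv2.INTER_CUBIC))
a=cv2.imread("pics/case.png")[:540]; b=cv2.imread("pics/mould.png")
cv2.imwrite("pics/both.png",cv2.resize(np.hstack([a[:, :540],b]),(800,400)))
E
```

```text
((194.0890350341797, 202.06028747558594), (73.00218963623047, 61.10590362548828), 88.56790161132812)
[[612.3 284.9 122. ]
 [617.7  99.6 122. ]
 [395.7  89.4 122. ]
 [390.2 269.  122. ]]
```

View pics/both.png

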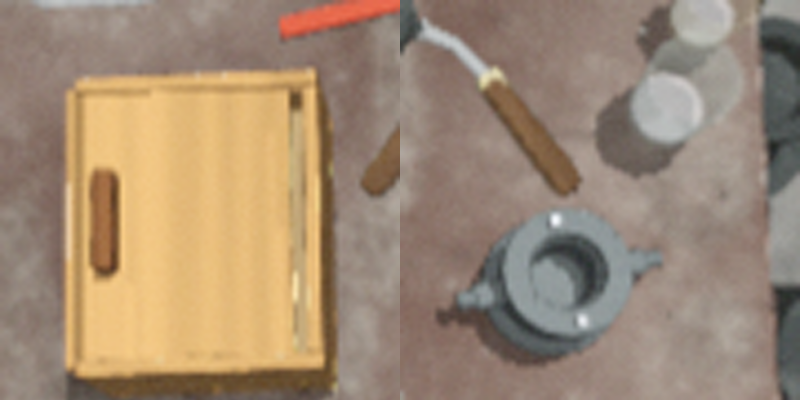

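```bash
python3 - <<'E'
from h import *
k=40/9
p=np.array([[72,80],[318,70],[325,370],[70,372]])/k+150
c=onz("top",p,122); print(c.round(1),c.mean(0).round(1))
for a,b in((1,0),(2,3),(2,1),(3,0)): d=c[b]-c[a]; print(np.linalg.norm(d[:2]).round(1),np.degrees(np.arctan2(d[1],d[0])).round(1))
g=onz("top",np.array([[104,222],[104,170],[107,274]])/k+150,141); print("grip",g.round(1))
m=onz("top",np.array([[169,275],[168,273]])/k+[325,150],66); print("mould",m.round(1))
print(onz("top",np.array([[65,298],[248,262]])/k+[325,150],45).round(1))
print("tumbler",onz("top",np.array([[265,108]])/k+[325,150],90).round(1))
print("rod",onz("top",[[97,270],[110,100],[97,292]],20).round(1))
E
```

```text
[[607.1 273.8 122. ]
 [614.7 106.1 122. ]
 [409.1  96.8 122. ]
 [406.8 265.9 122. ]] [509.4 185.7 122. ]
167.9 92.6
169.1 90.8
205.9 2.6
200.4 2.2
grip [[504.5 243.9 141. ]
 [539.8 245.4 141. ]
 [469.5 240.4 141. ]]
mould [[ 485.2 -326.6   66. ]
 [ 486.6 -326.    66. ]]
[[ 472.2 -258.2   45. ]
 [ 498.5 -386.4   45. ]]
tumbler [[ 598.  -391.2   90. ]]
rod [[305.  497.8  20. ]
 [870.9 496.   20. ]
 [237.6 492.5  20. ]]
```

Emit:
apply_moves(
  motion=[
    [0,0,0,-7.55,0,0,1],
    [0,0,0,-7.55,0,0,1],
    [0,-0.0385,-0.026,0,0,0,1],
    [0,-0.0385,-0.026,0,0,0,1],
    [0,-0.0385,-0.026,0,0,0,1],
  ],
)

```text
clock: 0.72
ee_pos: [230.0, 413.4, 231.1]
tool_rot: [[-0.0, -0.999, -0.041], [-0.0, -0.041, 0.999], [-1.0, 0.0, -0.0]]
ft_force: [0.4, 0.8, -0.4]
finger_gap: 0.997
```

Emit:
apply_moves(
  motion=[
    [0,-0.0385,-0.026,0,0,0,1],
    [0,-0.0385,-0.026,0,0,0,1],
    [0,-0.0385,-0.026,0,0,0,1],
    [0,-0.0385,-0.026,0,0,0,1],
    [0,-0.0385,-0.026,0,0,0,1],
  ],
)

```text
clock: 1.35
ee_pos: [427.8, 291.3, 231.1]
tool_rot: [[-0.0, -0.999, -0.041], [-0.0, -0.041, 0.999], [-1.0, 0.0, -0.0]]
ft_force: [-0.0, 0.1, 0.0]
finger_gap: 1.001
```

Emit:
apply_moves(
  motion=[
    [0,-0.0385,-0.026,0,0,0,1],
    [0,-0.0385,-0.026,0,0,0,1],
    [0,0,0,0,0,0,1],
    [0,0,0,0,0,0,1],
  ],
)

```text
clock: 1.85
ee_pos: [505.4, 243.5, 231.0]
tool_rot: [[-0.001, -0.999, -0.04], [-0.0, -0.04, 0.999], [-1.0, 0.001, -0.0]]
ft_force: [-0.4, 0.2, -0.5]
finger_gap: 1.002
```

```bash
cat >> h.py <<'E'
def to(P,yaw=None):
    "tool-axis shift (mm) to world P, and turn about tool x (deg) to bring tool z to yaw; print tilt"
    s=readout.read_state(); R=np.array(s["tool_rot"]); p=np.array(s["ee_pos"])
    y=np.degrees(np.arctan2(R[1,2],R[0,2]))
    print("t",round(s["clock"],2),"tcp",p.round(1),"yaw",y.round(2),"xaxis",R[:,0].round(4),"F",np.round(s["ft_force"],1),"gap",round(s["finger_gap"],3))
    a=np.radians(y if yaw is None else yaw); Z=np.array([-0.,0,-1]); z=np.array([np.cos(a),np.sin(a),0]); Rn=np.c_[Z,np.cross(z,Z),z]
    print(" rotvec",np.degrees(cv2.Rodrigues(R.T@Rn)[0].ravel()).round(2)," shift after turn",(Rn.T@(np.array(P)-p)).round(1))
E
python3 - <<'E'
from h import *
to([505,244,231],92.3)
im=eyes.read_camera("wrist"); cv2.imwrite("pics/w0.png",im[:,:,::-1])
np.set_printoptions(suppress=True); print([x.round(3).tolist() for x in cam("wrist")])
E
```

```text
t 1.85 tcp [505.4 243.5 231. ] yaw 92.31 xaxis [-8.e-04 -2.e-04 -1.e+00] F [-0.4  0.2 -0.5] gap 1.002
 rotvec [ 0.01 -0.01 -0.05]  shift after turn [-0.   0.4  0.5]
[[[305.019, 0.0, 250.456], [0.0, 305.019, 191.052], [0.0, 0.0, 1.0]], [-0.066, 0.0, 0.0, 0.0], [[-0.041, 0.999, -0.001, -222.215], [0.965, 0.04, 0.259, -529.937], [0.259, 0.01, -0.966, 244.265], [0.0, 0.0, 0.0, 1.0]]]
```

View pics/w0.png

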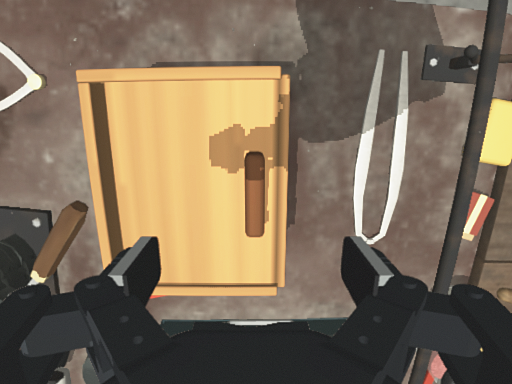

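```bash
python3 - <<'E'
from h import *
print("grip",onz("wrist",[[255,194.5],[254.5,153],[255.5,237]],141).round(1))
c=onz("wrist",[[78,72],[280,68],[283,286]],122);print("corners",c.round(1))
w=[[491,40],[474,130],[450,250]]
t=[[118,10],[110,100],[101,240]]
o1,D1=ray("wrist",w); o2,D2=ray("top",t)
n=np.cross(D2[0],D2[-1])
for d in D1:
    print("rod",(o1+d*(n@(o2-o1))/(n@d)).round(1))
E
```

```text
grip [[503.8 247.  141. ]
 [471.  245.1 141. ]
 [540.1 249.  141. ]]
corners [[413.9 102.2 122. ]
 [406.3 262.3 122. ]
 [597.2 277.8 122. ]]
rod [356.6 479.2  56.9]
rod [447.  479.6  55. ]
rod [582.7 476.2  63. ]
```

Batten at about (504, 246); the rod beyond stands at y≈478 and low, clear of the lid's travel. Going down on the batten, half open.

Emit:
apply_moves(
  motion=[
    [0.02,0,0.0025,0,0,0,0],
    [0.03,0,0,0,0,0,0],
    [0.03,0,0,0,0,0,0],
    [0.02,0,0,0,0,0,0],
    [0.006,0,0,0,0,0,0],
  ],
  grip_force=40,
)

```text
clock: 2.52
ee_pos: [504.3, 246.4, 124.5]
tool_rot: [[-0.001, -0.999, -0.042], [-0.001, -0.042, 0.999], [-1.0, 0.001, -0.001]]
ft_force: [-0.3, -0.2, 0.5]
finger_gap: 0.499
```

Emit:
apply_moves(
  motion=[
    [0,0,0,0,0,0,-1],
    [0,0,0,0,0,0,-1],
    [0,0,0,0,0,0,-1],
    [0,0,0,0,0,0,-1],
  ],
)

```text
clock: 3.02
ee_pos: [505.8, 246.5, 126.3]
tool_rot: [[0.001, -0.999, -0.041], [0.001, -0.041, 0.999], [-1.0, -0.001, 0.001]]
ft_force: [-5.4, 0.6, 8.3]
finger_gap: 0.178
```

Emit:
apply_moves(
  motion=[
    [0,0,0.01,0,0,0,-1],
    [0,0,0.02,0,0,0,-1],
    [0,0,0.02,0,0,0,-1],
    [0,0,0.02,0,0,0,-1],
    [0,0,0.02,0,0,0,-1],
  ],
)

```text
clock: 3.65
ee_pos: [501.7, 336.7, 126.3]
tool_rot: [[0.0, -0.999, -0.041], [0.0, -0.041, 0.999], [-1.0, -0.0, 0.0]]
ft_force: [-5.8, -2.3, 8.9]
finger_gap: 0.175
```

Emit:
apply_moves(
  motion=[
    [0,0,0.015,0,0,0,-1],
    [0,0,0.01,0,0,0,-1],
    [0,0,0.005,0,0,0,-1],
    [0,0,0.003,0,0,0,-1],
  ],
)

```text
clock: 4.15
ee_pos: [500.3, 369.4, 126.3]
tool_rot: [[0.0, -0.999, -0.041], [0.001, -0.041, 0.999], [-1.0, -0.0, 0.001]]
ft_force: [-7.5, -2.0, 9.7]
finger_gap: 0.174
```

Emit:
apply_moves(
  motion=[
    [0,0,0.003,0,0,0,-1],
    [0,0,0.003,0,0,0,-1],
    [0,0,0.002,0,0,0,-1],
  ],
)

```text
clock: 4.53
ee_pos: [499.9, 377.2, 126.3]
tool_rot: [[-0.0, -0.999, -0.041], [0.001, -0.041, 0.999], [-1.0, 0.0, 0.001]]
ft_force: [-6.4, -2.0, 9.1]
finger_gap: 0.172
```

Emit:
apply_moves(
  motion=[
    [0,0,0.002,0,0,0,-1],
    [0,0,0.002,0,0,0,-1],
  ],
)

```text
clock: 4.78
ee_pos: [499.9, 377.9, 126.2]
tool_rot: [[0.0, -0.999, -0.039], [-0.006, -0.039, 0.999], [-1.0, 0.0, -0.006]]
ft_force: [-7.9, -34.0, 20.8]
finger_gap: 0.172
```

Emit:
apply_moves(
  motion=[
    [0,0,0.002,0,0,0,-1],
    [0,0,0,0,0,0,-1],
  ],
)

```text
clock: 5.03
ee_pos: [499.9, 377.9, 126.1]
tool_rot: [[0.0, -0.999, -0.038], [-0.009, -0.038, 0.999], [-1.0, 0.0, -0.009]]
ft_force: [-8.3, -40.8, 24.4]
finger_gap: 0.176
```

Emit:
apply_moves(
  motion=[
    [0,0,-0.004,0,0,0,0],
    [0,0,0,0,0,0,0],
    [0,0,0,0,0,0,0],
    [-0.03,0,0,0,0,0,0],
    [-0.05,0,0,0,0,0,0],
  ],
)

```text
clock: 5.65
ee_pos: [499.4, 378.7, 204.9]
tool_rot: [[-0.002, -0.999, -0.041], [-0.002, -0.041, 0.999], [-1.0, 0.002, -0.002]]
ft_force: [0.8, 0.5, 0.7]
finger_gap: 0.498
```

Emit:
apply_moves(
  motion=[
    [-0.05,0,-0.048,0,0,0,1],
    [0,0,-0.048,0,0,0,1],
    [0,0,-0.048,0,0,0,1],
    [0,0,-0.046,0,0,0,1],
    [0,0,0,0,0,0,1],
  ],
)

```text
clock: 6.28
ee_pos: [508.0, 191.6, 250.9]
tool_rot: [[0.001, -0.999, -0.038], [0.0, -0.038, 0.999], [-1.0, -0.001, -0.0]]
ft_force: [0.7, 1.1, -0.5]
finger_gap: 0.999
```

```bash
python3 - <<'E'
from h import *
im=eyes.read_camera("wrist"); cv2.imwrite("pics/w1.png",im[:,:,::-1])
to([505,186,231],92.3)
E
```

```text
t 6.33 tcp [508.  193.  250.8] yaw 92.23 xaxis [ 6.e-04  4.e-04 -1.e+00] F [ 0.2  0.6 -0.5] gap 1.0
 rotvec [-0.07  0.02  0.03]  shift after turn [19.8  3.3 -6.9]
```

View pics/w1.png

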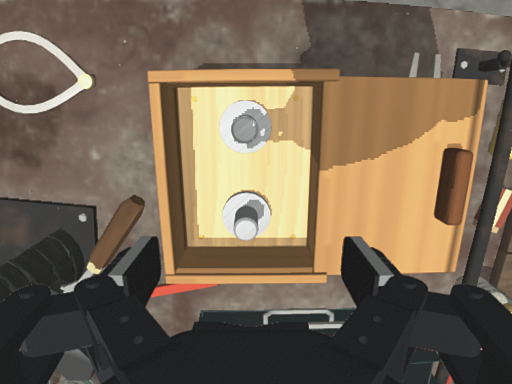

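The open case shows both plungers. The near one has its flange at about (245,126) and stem top at about (245,129). The far one has its flange at about (247,213) and stem top at about (246,230).

```bash
python3 - <<'E'
from h import *
print("stems",onz("wrist",[[245,129],[246,230]],106).round(1),"flange",onz("wrist",[[245,126],[247,214]],64).round(1))
c=onz("wrist",[[149,71],[340,70]],122);print(c.round(1))
E
```

```text
stems [[459.7 185.6 106. ]
 [559.8 190.1 106. ]] flange [[459.2 184.9  64. ]
 [557.5 190.6  64. ]]
[[412.9 103.1 122. ]
 [406.  264.2 122. ]]
```

Emit:
apply_moves(
  motion=[
    [0.02,0.025,-0.003,0,0,0,1],
    [0.04,0.024,-0.003,0,0,0,1],
    [0.04,0,0,0,0,0,1],
    [0.04,0,0,0,0,0,1],
    [0.03,0,0,0,0,0,1],
  ],
)

```text
clock: 6.95
ee_pos: [458.5, 186.9, 78.8]
tool_rot: [[-0.001, -0.999, -0.042], [-0.0, -0.042, 0.999], [-1.0, 0.001, 0.0]]
ft_force: [-0.4, 0.8, 0.9]
finger_gap: 1.004
```

Emit:
apply_moves(
  motion=[
    [0.009,0,0,0,0,0,1],
    [0,0,0,0,0,0,-1],
    [0,0,0,0,0,0,-1],
    [0,0,0,0,0,0,-1],
    [0,0,0,0,0,0,-1],
  ],
  grip_force=60,
)

```text
clock: 7.58
ee_pos: [459.6, 186.0, 72.4]
tool_rot: [[0.001, -0.999, -0.041], [0.001, -0.041, 0.999], [-1.0, -0.001, 0.001]]
ft_force: [-1.9, -1.3, 9.7]
finger_gap: 0.285
```

Emit:
apply_moves(
  motion=[
    [0,0,0,0,0,0,-1],
    [0,0,0,0,0,0,-1],
  ],
)

```text
clock: 7.82
ee_pos: [459.7, 186.0, 72.4]
tool_rot: [[0.002, -0.999, -0.041], [0.001, -0.041, 0.999], [-1.0, -0.002, 0.001]]
ft_force: [-2.8, -0.4, 10.0]
finger_gap: 0.286
```

Emit:
apply_moves(
  motion=[
    [-0.005,0,0,0,0,0,-1],
    [-0.02,0,0,0,0,0,-1],
    [-0.02,0,0,0,0,0,-1],
    [-0.015,0,0,0,0,0,-1],
    [-0.005,0,0,0,0,0,-1],
  ],
)

```text
clock: 8.45
ee_pos: [459.4, 185.9, 137.2]
tool_rot: [[0.001, -0.999, -0.041], [0.0, -0.041, 0.999], [-1.0, -0.001, 0.0]]
ft_force: [-0.0, 0.1, -2.4]
finger_gap: 0.288
```

Emit:
apply_moves(
  motion=[
    [0,0,0,0,0,0,-1],
    [0,0,0,0,0,0,-1],
    [0,0,0,0,0,0,-1],
    [0,0,0,0,0,0,-1],
  ],
)

```text
clock: 8.95
ee_pos: [458.9, 185.7, 136.1]
tool_rot: [[-0.0, -0.999, -0.041], [-0.0, -0.041, 0.999], [-1.0, 0.0, -0.0]]
ft_force: [0.5, -0.3, -3.0]
finger_gap: 0.291
```

```bash
cat > weigh.py <<'E'
from h import *
F=[];T=[]
for i in range(6):
    im=eyes.read_camera("scene"); s=readout.read_state(); F.append(s["ft_force"]);T.append(s["wrist_torque"])
print("F",np.mean(F,0).round(2),"sd",np.std(F,0).round(2),"T",np.mean(T,0).round(3))
to([459.5,185.3,72],92.4)
E
python3 weigh.py
```

```text
F [-0.47  0.07 -3.02] sd [0.48 0.39 0.41] T [-0.001 -0.012 -0.02 ]
t 9.25 tcp [459.1 185.8 136.4] yaw 92.33 xaxis [-0.  0. -1.] F [-0.6 -0.  -3.1] gap 0.289
 rotvec [-0.07  0.   -0.  ]  shift after turn [64.4 -0.4 -0.5]
```

About 0.31 kg, so this looks like the light one. Putting it back down in its hole.

Emit:
apply_moves(
  motion=[
    [0.02,0,0,0,0,0,-1],
    [0.02,0,0,0,0,0,-1],
    [0.015,0,0,0,0,0,-1],
    [0.006,0,0,0,0,0,-1],
    [0.002,0,0,0,0,0,-1],
  ],
)

```text
clock: 9.88
ee_pos: [459.1, 185.8, 73.4]
tool_rot: [[0.0, -0.999, -0.041], [-0.0, -0.041, 0.999], [-1.0, -0.0, -0.0]]
ft_force: [0.5, 0.3, -2.9]
finger_gap: 0.283
```

Emit:
apply_moves(
  motion=[
    [0.001,0,0,0,0,0,-1],
    [0,0,0,0,0,0,1],
    [0,0,0,0,0,0,1],
    [0,0,0,0,0,0,1],
    [0,0,0,0,0,0,1],
  ],
)

```text
clock: 10.5
ee_pos: [459.1, 185.8, 72.5]
tool_rot: [[0.0, -0.999, -0.041], [0.0, -0.041, 0.999], [-1.0, -0.0, 0.0]]
ft_force: [-0.1, -0.8, -0.6]
finger_gap: 1.002
```

Emit:
apply_moves(
  motion=[
    [-0.03,0,0,0,0,0,1],
    [-0.04,0,0,0,0,0,1],
    [-0.01,-0.035,0,0,0,0,1],
    [0,-0.04,0,0,0,0,1],
    [0,-0.025,0,0,0,0,1],
  ],
)

```text
clock: 11.12
ee_pos: [560.5, 189.9, 152.4]
tool_rot: [[0.001, -0.999, -0.04], [0.0, -0.04, 0.999], [-1.0, -0.001, 0.0]]
ft_force: [-0.3, -0.8, 1.1]
finger_gap: 1.006
```

Emit:
apply_moves(
  motion=[
    [0,0,0,0,0,0,1],
    [0.03,0,0,0,0,0,1],
    [0.035,0,0,0,0,0,1],
    [0.015,0,0,0,0,0,1],
    [0,0,0,0,0,0,1],
  ],
)

```text
clock: 11.75
ee_pos: [558.2, 189.7, 72.1]
tool_rot: [[-0.001, -0.999, -0.041], [-0.0, -0.041, 0.999], [-1.0, 0.001, -0.0]]
ft_force: [-0.1, -0.5, 0.6]
finger_gap: 1.002
```

Emit:
apply_moves(
  motion=[
    [0,0,0,0,0,0,-1],
    [0,0,0,0,0,0,-1],
    [0,0,0,0,0,0,-1],
    [0,0,0,0,0,0,-1],
    [0,0,0,0,0,0,-1],
  ],
)

```text
clock: 12.38
ee_pos: [559.3, 189.9, 73.1]
tool_rot: [[0.001, -0.999, -0.041], [0.0, -0.041, 0.999], [-1.0, -0.001, 0.0]]
ft_force: [-1.4, -1.5, 7.5]
finger_gap: 0.289
```

Emit:
apply_moves(
  motion=[
    [-0.005,0,0,0,0,0,-1],
    [-0.02,0,0,0,0,0,-1],
    [-0.02,0,0,0,0,0,-1],
    [-0.015,0,0,0,0,0,-1],
    [-0.005,0,0,0,0,0,-1],
  ],
)

```text
clock: 13.0
ee_pos: [559.2, 190.0, 138.1]
tool_rot: [[0.001, -0.999, -0.041], [0.0, -0.041, 0.999], [-1.0, -0.001, 0.0]]
ft_force: [-0.6, 0.7, -7.0]
finger_gap: 0.283
```

Emit:
apply_moves(
  motion=[
    [0,0,0,0,0,0,-1],
    [0,0,0,0,0,0,-1],
    [0,0,0,0,0,0,-1],
    [0,0,0,0,0,0,-1],
  ],
)

```text
clock: 13.5
ee_pos: [558.8, 189.8, 137.1]
tool_rot: [[-0.0, -0.999, -0.041], [-0.0, -0.041, 0.999], [-1.0, 0.0, -0.0]]
ft_force: [0.4, -0.4, -6.4]
finger_gap: 0.287
```

```bash
python3 weigh.py
```

```text
F [-0.3   0.09 -6.05] sd [0.59 0.51 0.46] T [ 0.013  0.01  -0.017]
t 13.8 tcp [559.  189.9 137.4] yaw 92.33 xaxis [-0. -0. -1.] F [-0.2 -0.3 -6.9] gap 0.283
 rotvec [-0.07 -0.   -0.  ]  shift after turn [65.4 99.6 -0.4]
```

The far one weighs about 0.62 kg against 0.31 kg, so it is the heavier. Checking the last joint's room and the obstacles on the way to the mould.

```bash
python3 - <<'E'
from h import *
print(np.round(readout.read_state()["joint_positions"],2))
print("stand foot",onz("top",[[265,190],[325,190],[268,178],[322,178]],0).round(0),"stand top if z=150/200",onz("top",[[275,178],[325,178]],150).round(0))
# stand height: scene view top-right front column (335,168), foot (335,222)
o,D=ray("scene",[[333,168],[280,170],[333,228]]);print((o+D*((-o[2])/D[:,2])[:,None])[2].round(0)); 
for z in(100,150,200):print(z,onz("scene",[[333,168],[280,170]],z).round(0).tolist())
E
```

```text
[ 0.33  0.43  0.03  1.17 -0.    0.29]
stand foot [[ 568.  -26.    0.]
 [ 569. -221.    0.]
 [ 608.  -35.    0.]
 [ 609. -212.    0.]] stand top if z=150/200 [[ 570.  -55.  150.]
 [ 570. -201.  150.]]
[ 656. -224.    0.]
100 [[900.0, -107.0, 100.0], [769.0, 36.0, 100.0]]
150 [[762.0, -163.0, 150.0], [647.0, -37.0, 150.0]]
200 [[625.0, -220.0, 200.0], [525.0, -109.0, 200.0]]
```

Emit:
apply_moves(
  motion=[
    [-0.02,0,0,0,0,0,-1],
    [-0.03,0,0,0,0,0,-1],
    [-0.03,0,0,0,0,0,-1],
    [-0.02,0,0,0,0,0,-1],
    [0,0.02,-0.02,0,0,0,-1],
  ],
  grip_force=70,
)

```text
clock: 14.42
ee_pos: [541.0, 169.9, 238.6]
tool_rot: [[0.003, -0.999, -0.042], [0.001, -0.042, 0.999], [-1.0, -0.003, 0.001]]
ft_force: [-0.1, -0.7, -7.1]
finger_gap: 0.283
```

Emit:
apply_moves(
  motion=[
    [0,0.03,-0.03,0,0,0,-1],
    [0,0.03,-0.03,0,0,0,-1],
    [0,0.03,-0.03,0,0,0,-1],
    [0,0.014,-0.025,0,0,0,-1],
    [0,0.003,-0.03,0,0,0,-1],
  ],
)

```text
clock: 15.05
ee_pos: [438.0, 19.2, 237.8]
tool_rot: [[0.001, -0.999, -0.041], [0.0, -0.041, 0.999], [-1.0, -0.001, 0.0]]
ft_force: [1.0, 0.4, -6.8]
finger_gap: 0.282
```

Emit:
apply_moves(
  motion=[
    [0,0,-0.035,0,0,0,-1],
    [0,0,-0.04,0,0,0,-1],
    [0,0,-0.04,0,0,0,-1],
    [0,0,-0.04,0,0,0,-1],
    [0,0,-0.04,0,0,0,-1],
  ],
)

```text
clock: 15.68
ee_pos: [446.7, -176.4, 237.6]
tool_rot: [[0.001, -0.999, -0.041], [-0.0, -0.041, 0.999], [-1.0, -0.001, -0.0]]
ft_force: [0.1, 0.3, -6.1]
finger_gap: 0.28
```

Emit:
apply_moves(
  motion=[
    [0,0,-0.04,0,0,0,-1],
    [0,0,-0.035,0,0,0,-1],
    [0,-0.02,-0.035,0,0,0,-1],
    [0,-0.022,-0.03,0,0,0,-1],
    [0,-0.02,-0.018,0,0,0,-1],
  ],
)

```text
clock: 16.3
ee_pos: [515.6, -331.8, 237.1]
tool_rot: [[-0.0, -0.999, -0.04], [-0.0, -0.04, 0.999], [-1.0, 0.0, -0.0]]
ft_force: [-0.4, -0.2, -6.8]
finger_gap: 0.283
```

Emit:
apply_moves(
  motion=[
    [0,0,0,0,0,0,-1],
    [0,0,0,0,0,0,-1],
    [0,0,0,0,0,0,-1],
  ],
)

```text
clock: 16.68
ee_pos: [514.8, -329.9, 237.8]
tool_rot: [[0.0, -0.999, -0.041], [-0.0, -0.041, 0.999], [-1.0, -0.0, -0.0]]
ft_force: [0.5, -0.6, -5.6]
finger_gap: 0.284
```

```bash
python3 - <<'E'
from h import *
im=eyes.read_camera("wrist"); cv2.imwrite("pics/w2.png",im[:,:,::-1])
to([485.5,-326,231],92.3)
print(proj("wrist",[[485.5,-326,66]]))
E
```

```text
t 16.73 tcp [ 514.8 -330.   237.8] yaw 92.35 xaxis [ 3.e-04 -2.e-04 -1.e+00] F [-0.6 -0.  -5.7] gap 0.279
 rotvec [ 0.05 -0.01  0.02]  shift after turn [ 6.8 29.2  5.1]
[[256.01896936 146.57163773]]
```

View pics/w2.png

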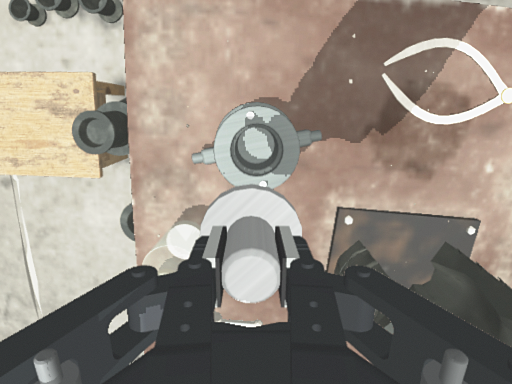

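The mould's mouth is at about (257,148), close to the prediction. The plunger hangs straight, with its stem top at about (251,275) and its flange arc at about (251,228). Fitting circles to both.

```bash
cat > fit.py <<'E'
from h import *
from scipy.optimize import least_squares
def circ(P,r):
    f=lambda c:np.hypot(P[:,0]-c[0],P[:,1]-c[1])-(r or c[2])
    s=least_squares(f,[*P[:,:2].mean(0),30],loss="soft_l1",f_scale=1.); return s.x.round(1), np.abs(f(s.x)).mean().round(2)
E
python3 - <<'E'
from fit import *
im=cv2.imread("pics/w2.png"); c=cam("wrist"); c0=np.array([257,148])
hsv=cv2.cvtColor(cv2.GaussianBlur(im,(3,3),0),cv2.COLOR_BGR2HSV)
# rim: walk outward until reddish marver (hue red, sat high); mouth: brightness drop
out=[];inn=[];g=cv2.GaussianBlur(cv2.cvtColor(im,6),(3,3),0).astype(float)
sat=hsv[...,1].astype(float)
for a in np.radians(np.arange(0,360,4)):
    d=np.array([np.cos(a),np.sin(a)])
    R=np.arange(17,33,.5); q=c0+R[:,None]*d; v=cv2.remap(g.astype(np.float32),q[:,:1].astype(np.float32),q[:,1:].astype(np.float32),1).ravel()
    i=np.argmax(np.diff(v)); inn.append(q[i])
print("mouth",circ(onz("wrist",inn,66,c),27),circ(onz("wrist",inn,66,c),None))
# plunger stem top & flange
b=cv2.resize(im[90:320,150:350],None,fx=3,fy=3,interpolation=cv2.INTER_CUBIC)[:, :]
for p in inn: cv2.circle(b,tuple(int(x) for x in ((p-[150,90])*3)),2,(0,0,255),-1)
cv2.imwrite("pics/w2c.png",cv2.resize(b,None,fx=.86,fy=.86))
E
```

```text
mouth (array([ 488.6, -325.6,   30. ]), np.float64(0.93)) (array([ 488.5, -325.6,   27.5]), np.float64(0.85))
```

View pics/w2c.png

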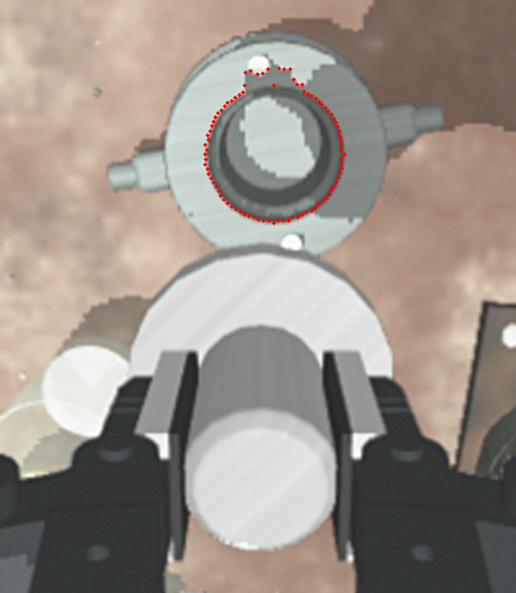

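```bash
python3 - <<'E'
from fit import *
f=lambda x,y:(150+x/2.58,90+y/2.58)
for z in (268,271,274): print("stem top",z,onz("wrist",[f(260.5,479),f(187,479),f(334,479)],z)[:,:2].round(1).tolist())
for z in (226,229,232):
    P=onz("wrist",[f(130,370),f(140,325),f(165,290),f(200,265),f(262,250),f(320,262),f(360,290),f(382,325),f(391,370)],z); print("flange",z,circ(P,28),circ(P,None))
print(readout.read_state()["ee_pos"])
E
```

```text
stem top 268 [[514.7, -330.1], [515.2, -341.9], [514.2, -318.4]]
stem top 271 [[512.9, -330.2], [513.4, -341.7], [512.5, -318.8]]
stem top 274 [[511.2, -330.3], [511.6, -341.4], [510.7, -319.2]]
flange 226 (array([ 515.7, -329.9,   30. ]), np.float64(0.21)) (array([ 515.2, -329.9,   27.6]), np.float64(0.13))
flange 229 (array([ 515.1, -329.9,   30. ]), np.float64(0.37)) (array([ 513.9, -330. ,   27.1]), np.float64(0.12))
flange 232 (array([ 514.5, -329.9,   30. ]), np.float64(0.55)) (array([ 512.6, -330.1,   26.5]), np.float64(0.12))
[ 514.84541524 -329.97447577  237.81379794]
```

Emit:
apply_moves(
  motion=[
    [0,0.0135,0.0027,0,0,0,-1],
    [0,0.0135,0.0027,0,0,0,-1],
    [0.03,0,0,0,0,0,-1],
    [0.035,0,0,0,0,0,-1],
    [0.02,0,0,0,0,0,-1],
  ],
)

```text
clock: 17.35
ee_pos: [487.1, -325.4, 151.1]
tool_rot: [[-0.001, -0.999, -0.041], [0.001, -0.041, 0.999], [-1.0, 0.001, 0.001]]
ft_force: [0.5, -0.2, -5.0]
finger_gap: 0.283
```

Emit:
apply_moves(
  motion=[
    [0,0,0,0,0,0,-1],
    [0,0,0,0,0,0,-1],
  ],
)

```text
clock: 17.6
ee_pos: [488.3, -326.2, 153.7]
tool_rot: [[0.001, -0.999, -0.041], [-0.001, -0.041, 0.999], [-1.0, -0.001, -0.001]]
ft_force: [0.1, 0.6, -5.0]
finger_gap: 0.286
```

```bash
python3 - <<'E'
from h import *
im=eyes.read_camera("scene"); to([487.7,-325.7,113.5],92.3)
b=im[170:290,290:430,::-1]; b=cv2.resize(b,None,fx=4,fy=4,interpolation=cv2.INTER_CUBIC); b=np.ascontiguousarray(b)
t=readout.read_state()["ee_pos"]
def mark(p,col):
    q=(p-[290,170])*4; cv2.drawMarker(b,tuple(int(v) for v in q),col,0,10,1)
for dz in (0,-19,-61): mark(proj("scene",[[t[0],t[1],t[2]+dz]])[0],(0,0,255))
mark(proj("scene",[[488.3,-325.7,66]])[0],(0,255,0))
cv2.imwrite("pics/s1.png",b)
E
```

```text
t 17.65 tcp [ 488.4 -326.3  153.8] yaw 92.34 xaxis [ 0.0016 -0.0011 -1.    ] F [ 0.8 -0.3 -6.8] gap 0.28
 rotvec [ 0.04 -0.07  0.09]  shift after turn [40.3  0.7  0.7]
```

View pics/s1.png

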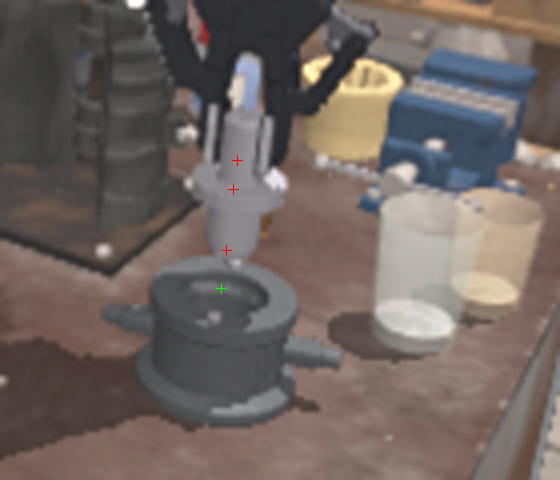

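The scene crop shows the nose at about (233,259), a few crop pixels right of the expected axis (226,250), so there may be a small tilt. Measuring the silhouette by differencing against the first picture.

```bash
cat > sil.py <<'E'
from h import *
import sys
a=cv2.imread("pics/scene0.png").astype(float); b=np.mean([eyes.read_camera("scene")[:,:,::-1].astype(float) for _ in range(2)],0)
s=readout.read_state(); t=np.array(s["ee_pos"]); R=np.array(s["tool_rot"]); c=cam("scene")
cv2.imwrite("pics/"+sys.argv[1],b)
d=np.abs(b-a).sum(2); C=[]
for z in range(-52,-20,4):
    pass
ax=proj("scene",[t+R[:,0]*k for k in range(-30,62,2)],c)
for k,p in zip(range(-30,62,2),ax):
    r=int(round(p[1])); x=np.interp(r,ax[:,1],ax[:,0])
    m=d[r,310:390]>45; i=int(round(x))-310
    if not m[i]: print(k,r,"no"); continue
    l=i; 
    while m[l-1]: l-=1
    h=i
    while m[h+1]: h+=1
    print(k,r,"axis",x.round(1),"sil",l+310,h+310,"off",((l+h)/2+310-x).round(1))
E
python3 sil.py s2.png | awk '!u[$2]++'
```

```text
-30 199 no
-28 200 axis 350.5 sil 348 354 off 0.5
-24 201 axis 350.4 sil 347 354 off 0.1
-22 202 axis 350.3 sil 347 354 off 0.2
-20 203 axis 350.1 sil 335 357 off -4.1
-16 204 axis 350.0 sil 344 362 off 3.0
-14 205 axis 349.9 sil 346 353 off -0.4
-12 206 axis 349.8 sil 343 353 off -1.8
-8 207 axis 349.7 sil 341 353 off -2.7
-6 208 axis 349.6 sil 341 353 off -2.6
-4 209 axis 349.5 sil 341 353 off -2.5
-2 210 axis 349.3 sil 340 353 off -2.8
2 211 axis 349.2 sil 338 356 off -2.2
4 212 axis 349.1 sil 338 360 off -0.1
6 213 axis 349.0 sil 338 361 off 0.5
10 214 axis 348.9 sil 337 361 off 0.1
12 215 axis 348.8 sil 338 353 off -3.3
14 216 axis 348.7 sil 338 362 off 1.3
18 217 axis 348.5 sil 339 361 off 1.5
20 218 axis 348.4 sil 338 361 off 1.1
22 219 axis 348.3 sil 338 360 off 0.7
26 220 axis 348.2 sil 339 360 off 1.3
28 221 axis 348.1 sil 343 360 off 3.4
30 222 axis 348.0 sil 344 359 off 3.5
34 223 axis 347.8 sil 344 357 off 2.7
36 224 axis 347.7 sil 343 355 off 1.3
40 225 axis 347.6 sil 343 355 off 1.4
42 226 axis 347.5 sil 342 354 off 0.5
44 227 axis 347.4 sil 342 354 off 0.6
48 228 axis 347.3 sil 342 354 off 0.7
50 229 axis 347.2 sil 342 354 off 0.8
52 230 axis 347.0 sil 342 354 off 1.0
56 231 axis 346.9 sil 343 354 off 1.6
58 232 axis 346.8 sil 343 353 off 1.2[ WARN:0@1.867] global loadsave.cpp:1063 imwrite_ Unsupported depth image for selected encoder is fallbacked to CV_8U.
```

Emit:
apply_moves(
  motion=[
    [0,0.0016,0.0011,0,0,0,-1],
    [0.012,0,0,0,0,0,-1],
    [0.012,0,0,0,0,0,-1],
    [0.01,0,0,0,0,0,-1],
    [0.006,0,0,0,0,0,-1],
  ],
)

```text
clock: 18.38
ee_pos: [485.9, -324.8, 111.3]
tool_rot: [[-0.001, -0.999, -0.041], [0.001, -0.041, 0.999], [-1.0, 0.001, 0.001]]
ft_force: [-0.4, -0.1, -6.1]
finger_gap: 0.279
```

Emit:
apply_moves(
  motion=[
    [0,0,0,0,0,0,-1],
    [0,0,0,0,0,0,-1],
    [0,0,0,0,0,0,-1],
    [0,0,0,0,0,0,-1],
  ],
)

```text
clock: 18.88
ee_pos: [486.4, -325.1, 112.6]
tool_rot: [[0.0, -0.999, -0.041], [-0.0, -0.041, 0.999], [-1.0, -0.0, -0.0]]
ft_force: [0.3, 0.8, -5.6]
finger_gap: 0.283
```

```bash
python3 - <<'E'
from h import *
to([487,-325.5,113.5],92.3)
F=[]
s=eyes.read_camera("scene")[:,:,::-1]; w=eyes.read_camera("wrist")[:,:,::-1]; t=eyes.read_camera("top")[:,:,::-1]
for _ in range(4): eyes.read_camera("top"); F.append(readout.read_state()["ft_force"])
print(np.mean(F,0).round(2))
R=lambda i,k:cv2.resize(i,None,fx=k,fy=k,interpolation=cv2.INTER_CUBIC)
A=R(s[195:255,310:385],5.33)[:320,:400]; B=R(w[80:240,157:357],2)[:320]; T=R(t[140:260,100:250],2.6)[:280,:400]; U=R(t[140:245,300:450],2.66)[:280,:400]
pad=lambda i,h:cv2.copyMakeBorder(i,0,h-i.shape[0],0,400-i.shape[1],0)
cv2.imwrite("pics/fin.png",np.vstack([np.hstack([pad(A,320),pad(B,320)]),np.hstack([pad(T,280),pad(U,280)])]))
cv2.imwrite("pics/w3.png",w); cv2.imwrite("pics/s3.png",s)
E
```

```text
t 18.88 tcp [ 486.4 -325.1  112.6] yaw 92.33 xaxis [ 3.e-04 -2.e-04 -1.e+00] F [ 0.3  0.8 -5.6] gap 0.283
 rotvec [ 0.03 -0.01  0.02]  shift after turn [-0.9 -0.6 -0.4]
[-0.09 -0.1  -6.15]
```

View pics/fin.png

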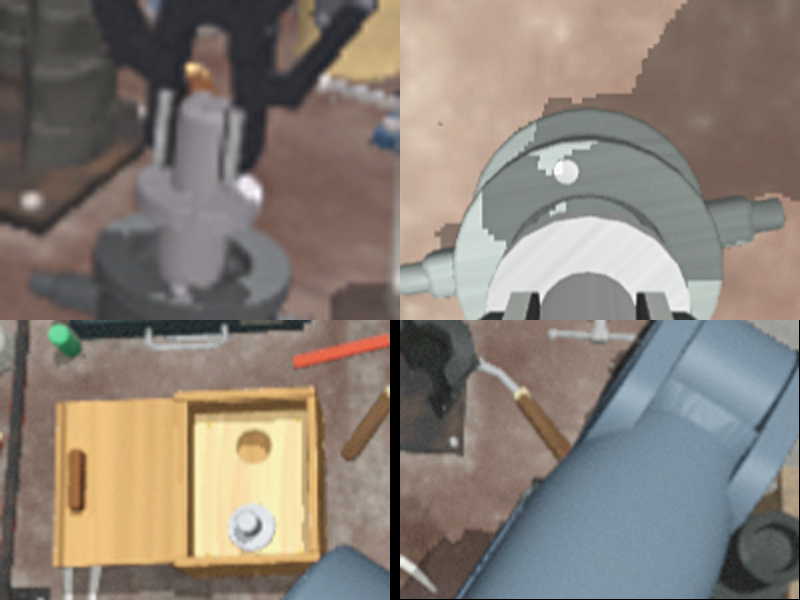

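```bash
python3 - <<'E'
from fit import *
f=lambda L:[(157+(x-400)/2,80+y/2) for x,y in L]
rim=f([(457,250),(482,187),(515,155),(585,135),(650,155),(690,195),(718,250)])
mo=f([(500,243),(520,222),(545,205),(585,196),(625,206),(650,222),(668,243)])
fl=f([(487,305),(500,265),(530,232),(585,215),(640,232),(672,265),(690,300)])
print("rim",circ(onz("wrist",rim,66),45),"mouth",circ(onz("wrist",mo,66),27))
for z in(101,103.6):print("flange",z,circ(onz("wrist",fl,z),28))
print(readout.read_state()["ee_pos"])
E
```

```text
rim (array([ 489.2, -326.2,   30. ]), np.float64(1.12)) mouth (array([ 488.5, -326.1,   30. ]), np.float64(0.98))
flange 101 (array([ 487.9, -325.2,   30. ]), np.float64(0.49))
flange 103.6 (array([ 487.4, -325.3,   30. ]), np.float64(0.58))
[ 486.28482565 -325.03641533  112.39547244]
```

Nose and mouth agree within about 1.5 mm, and the force is just the plunger's weight. Handing in.

```bash
python3 -c "
from plant import manip
print(manip.close_job())"
```

```text
the job is handed in; nothing more can be done
None
```

The job is done and handed in at about 19 s of robot time. The heavier plunger is held upright in the mould's mouth, and no verdict was reported.

- **Lid:** I slid it along its travel until the force rose to about 40 N at the stop. The last top view shows it still open.
- **Weighing:** The near plunger reads 3.0 N (about 0.31 kg) and the far one 6.1 N (about 0.62 kg). The far one is therefore the solid one. The near one was lifted first and put back in its own hole, where the last top view shows it seated.
- **Plunger in the mould:**
  - **Centring:** The wrist camera puts the plunger's flange about 1.4 mm from the mouth's centre. In the scene view the gap looks even on both sides.
  - **Depth:** The nose is about 15 mm below the rim from the height at which I gripped it, or 17 to 18 mm by the wrist camera. Both are within the 10 to 20 mm asked.
  - **Contact:** The force reads only the plunger's weight (6.15 N down), so it touches nothing.

**Where checks disagreed:** The scene camera put the plunger about 2 mm off the tool axis, which the wrist camera did not show. I split the difference when lowering it. The plunger's tilt was at most about 1°.

**Not checked at the end:** The arm blocked the top view of the tumbler and most of the callipers, so I did not check those from above. My planned path kept clear of both. The jacks are only partly visible in the last view, and I did not compare their position with the start.

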